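# Line up a pump cover with a drift pin and fit its bolt

### The job

The pump's cover plate has swung out of line on its one fitted bolt. Push the tapered drift pin from the stand fully home through either open cover hole into the pump body, so that it draws the holes into line, and leave it there; only then put the bolt from the stand fully home in the other hole. Feel your way slowly: neither pin may be pressed on the pump with more than about 3 kg (30 N), and leave the other things on the desk alone.

Things in the scene. Friction and masses are not known exactly. Their poses are not given: they have to be found in the camera images.
- pump: Pump, fixed. Origin: centre of the underside of its grey foot plate (100 x 158 x 8 mm, x by y by z); z up, x towards the one fitted bolt. On it a 3 mm shim, the grey casting (80 x 110 x 35 mm) and the aluminium cover (80 x 110 x 8 mm), upper face 54 mm above the origin. The fitted bolt (drawing place x = 24, y = 0 mm) has a 17 mm wide head rising 11.5 mm over the cover.
- pump_top (a point): Drawing centre of the cover's upper face (x = 0, y = 0, z = 54 mm in the pump's frame). The casting sits in slots of the foot plate: casting, both its holes, fitted bolt and cover are together off the drawing by an unmeasured shift of up to 6 mm either way in the pump's x and y, the same for both holes, never turned, firm under load. Find it by feel or by looking closely.
- hole_a (a point): Drawing position of open hole a at the height of the cover's upper face: x = -16, y = +38 mm in the pump's frame, fixed to the foot plate; the true casting hole is off by the unmeasured shift (see pump_top). Casting hole 12 mm wide, round, 35 mm deep below the cover. The cover's hole, 12 mm wide too, 8 mm deep, is swung off it by 55 mm times the cover angle.
- hole_b (a point): Drawing position of open hole b, same as hole a but at x = -16, y = -38 mm in the pump's frame.
- cover (a joint): Angle of the cover about the fitted bolt, rad, anticlockwise from above positive; 0 = cover holes in line with the casting's. Starts between 0.10 and 0.13. Turns stiffly (0.4 N m of friction, some 7 N at a hole) and stays where it is left. The bolt passes only within about 0.04 of 0.
- drift_grip (a point): Drift pin (steel, 90 g): middle of its grip, on the axis. Grip 16 mm wide, 34 mm long; its flat shoulder is 17 mm below this point. Under the shoulder 40 mm of pin: 18 mm straight, 11 mm wide, then a 22 mm taper to a 6 mm wide flat tip, 57 mm below this point. z along the pin, up. Home: shoulder on the cover. Starts upright in the stand, shoulder on its top.
- bolt_head (a point): Socket-head bolt (unthreaded shank): middle of its round head, on the axis. Head 17 mm wide, 16 mm high; shank 9.6 mm wide, 30 mm long, blunt end with a 1 mm chamfer 38 mm below this point. z towards the head. 50 g. Home: head on the cover. Starts upright in the stand, head on its top.
- stand: Wooden stand, fixed: 44 x 104 x 46 mm (x, y, z), origin centre of its underside, with 13 mm through holes at y = +32 and -32 mm. Drift and bolt stand in it, either way round; they are drawn straight up.
- brass_union: Bystander: brass hose fitting, 21 x 24 x 48 mm, origin at its underside.
- filter_disc: Bystander: white filter disc, 58 mm wide, 28 mm high, origin at its underside.
- petri_dish: Bystander: clear dish, 72 mm wide, 12 mm high, origin at its underside.

How it is judged:
By the outcome, as a careful person would: the job done as asked, in the order asked, and still so for the second after the job is handed in, with the robot touching nothing.
It also fails if it takes over 72 s, if anything falls off the work surface, if the arm or the gripper's body presses on something with over 40 N, if the wrist force passes 120 N, or if a joint passes its speed limit or range.

### The arm

A 6-joint arm with a two-finger parallel gripper is mounted at the origin on a cart in front of the work surface, level with it; the furniture and walls round the work are solid. World frame = base frame: x ahead of the robot, y to its left, z up, the work surface at z = 0. Lengths are in m, angles in degrees, forces in N, time in s.
With the tool pointing down it reaches from about 0.325 to 0.85 m from the base axis. Payload 15.5 kg.
Tool frame: the origin (TCP) lies at the very end of the fingers, on their centre line; the grasp point (between the pads) lies arm.grip_depth behind it (arm.grip_depth is the distance from the TCP to the grasp point, in m); z points along the fingers, y is the line along which they close (so a half turn about z gives the same grasp; the last joint's range is limited). The gripper opens to 91 mm and grips with 3 to 60 N. Pads are 32 mm wide; open, the fingers measure 118 mm over their backs; the gripper's body (76 mm by 178 mm) begins 60 mm behind the grasp point.
Start: joints at [59.674, 28.281, 77.091, -0, 74.628, -5.472], TCP at [0.263, 0.567, 0.214] pointing down, gripper open.
Joint ranges: [-166.48, 166.48], [-47.26, 123.95], [12.59, 153.08], [-70.14, 250.14], [6.76, 159.57], [-176.63, 176.63]. Speed limits (degrees/s): [108.29, 108.29, 147.25, 172.46, 172.46, 172.46].

### API

Orientations are given as a 3x3 rotation matrix whose columns are the frame's x, y, z axes.
In Python, from rig import arm gives the robot as it stands. Calls block until the motion is done:
- arm.move_to(position, orientation): joint-space move of the TCP to a pose.
- arm.move_l(position, orientation=None, feed=0.15): straight line of the TCP; orientation=None keeps the orientation; feed is the mean speed in m/s.
- arm.move_joints(angles): joint-space move.
- arm.grip(opening): finger opening in m; the grip force is fixed at half the most; returns when the fingers have stopped.
- arm.sleep(seconds).
- arm.solve_ik(position, orientation): joint angles nearest the present ones, or None.
- arm.snapshot(name): name is "scene" or "top" or "wrist"; returns the picture (384x512x3 uint8, red, green, blue); there is no depth.
- arm.get_calibration(name): a dict with "intrinsics" (3x3 intrinsics, pixels), "cam_to_world" (4x4, takes a point from camera to world coordinates). Camera axes: x right, y down, z forward; pixel columns grow to the right and rows downward; lengths in m; the calibration is good to about 2 mm. A picture is of the moment at which its call begins: read the wrist's pose just before it. get_calibration takes no time and is no camera call; for the wrist camera it gives the pose at the moment of the call.
A pose or a line that the arm cannot do raises arm.Unreachable and nothing moves.
- arm.sign_off(): hands the job in; it is judged then, once.
Readings, each from a call of its own:
- arm.current_t(): time.
- arm.current_joint_positions(): joint angles.
- arm.current_dq(): joint speeds.
- arm.current_tau(): joint torques, N m.
- arm.current_ee_pos(): TCP position.
- arm.current_tool_rot(): TCP orientation.
- arm.current_force(): force on the tool from outside, world axes, zero at the start.
- arm.current_torque(): the same for the moment, N m.
- arm.current_width(): finger opening in m.
- arm.current_grasp_force(): force on a finger pad.
Only numpy, scipy, OpenCV 4.12 (cv2) and the standard library are available. Lean on these libraries where they do the work, as an engineer would, in place of code of your own. Each camera call takes 0.05 s, during which the arm holds its last target. There are 200 camera calls.

## Working session

There is one attempt and no reset: what is moved stays moved. The work goes in short steps, each a Python script; the robot and the scene stay as the last script left them, time stands still between calls to the robot, and variables do not carry over. Pictures are saved under pics/ and viewed, at most 10 in all, crops included, and the job is handed in when it is done.

```bash
ls; mkdir -p pics; python3 - <<'E'
from rig import arm
import cv2, numpy as np
for n in("scene","top"):
    im=arm.snapshot(n); cv2.imwrite(f"pics/{n}0.png",cv2.resize(im[:,:,::-1],(800,600),interpolation=cv2.INTER_CUBIC))
    c=arm.get_calibration(n); print(n,c["intrinsics"].round(2).tolist(),c["cam_to_world"].round(4).tolist())
print(arm.grip_depth,arm.current_t(),arm.current_tool_rot().round(3).tolist(),arm.current_width())
E
```

```text
pics
scene [[387.74, 0.0, 256.14], [0.0, 387.74, 187.88], [0.0, 0.0, 1.0]] [[-0.5353, -0.3444, 0.7713, -0.1469], [-0.8445, 0.2356, -0.4809, 0.4438], [-0.0161, -0.9088, -0.4169, 0.431], [0.0, 0.0, 0.0, 1.0]]
top [[487.08, 0.0, 259.61], [0.0, 487.08, 205.08], [0.0, 0.0, 1.0]] [[0.0252, -0.9834, 0.1796, 0.2877], [-0.9997, -0.0239, 0.0098, 0.02], [-0.0053, -0.1798, -0.9837, 1.2497], [0.0, 0.0, 0.0, 1.0]]
0.0188 0.1 [[-0.907, 0.42, -0.001], [0.42, 0.907, -0.001], [0.0, -0.001, -1.0]] 0.09091517770381057
```

View pics/scene0.png

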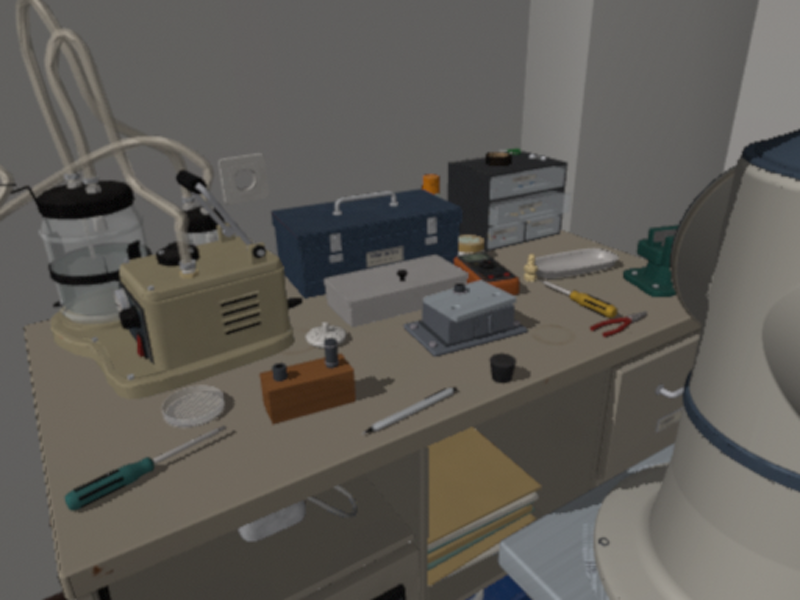

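View pics/top0.png

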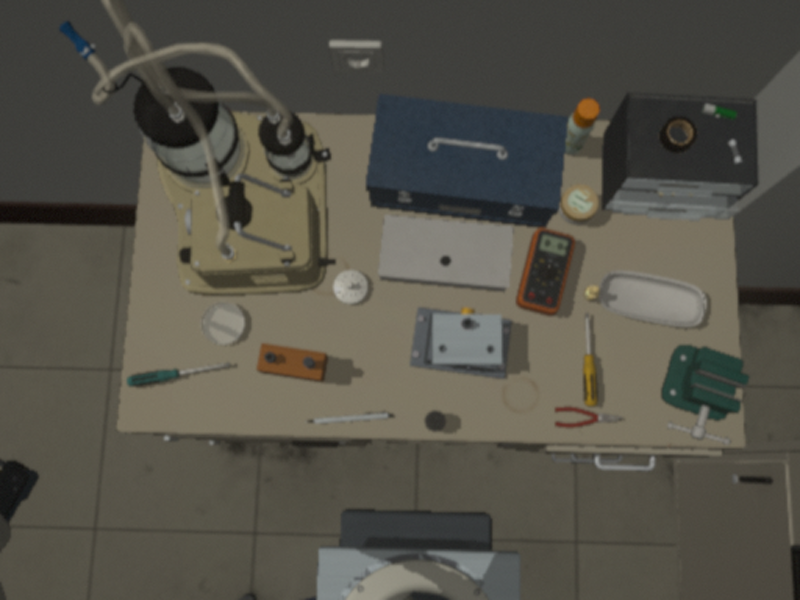

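The top view shows the pump at about (462,342), with its fitted bolt on the +x side. The stand is at (292,362). The scene view shows the taller drift on the stand's pump-side end, about (312,363) in the top view, and the bolt at about (271,357). Next I compute positions and take close looks from the wrist.

```bash
cat > h.py <<'E'
from rig import arm
import cv2, numpy as np
def px2w(cal,u,v,z):
    K,T=np.array(cal["intrinsics"]),np.array(cal["cam_to_world"])
    d=T[:3,:3]@np.linalg.solve(K,[u,v,1.]); return T[:3,3]+d*(z-T[2,3])/d[2]
def w2px(cal,p):
    K,T=np.array(cal["intrinsics"]),np.array(cal["cam_to_world"])
    q=K@(T[:3,:3].T@(np.array(p)-T[:3,3])); return q[:2]/q[2]
def down(yaw): # direction (deg) of the tool y axis (closing line) in world; z down
    a=np.radians(yaw); y=np.array([np.cos(a),np.sin(a),0]); z=np.array([0,0,-1.])
    return np.column_stack([np.cross(y,z),y,z])
E
python3 - <<'E'
from h import *
c=arm.get_calibration("top")
for n,u,v,z in [("drift",311,360,.08),("bolt",270,355,.062),("fit",467,322,.0655),("disc",350,287,.028),("h1",444,349,.054),("h2",490,348,.054),
 ("f1",424,309,.008),("f2",511,320,.008),("f3",507,376,.008),("f4",412,369,.008),("box",505,288,.03),("box2",381,281,.03),("tb",370,205,.1),("tb2",552,222,.1),("union",467,312,.048)]:
    print(n,px2w(c,u/1.5625,v/1.5625,z).round(4))
w=arm.get_calibration("wrist");p=arm.current_ee_pos();R=arm.current_tool_rot();T=w["cam_to_world"]
print(w["intrinsics"].round(1).tolist(),(R.T@(T[:3,3]-p)).round(4),(R.T@T[:3,:3]).round(3).tolist())
E
```

```text
drift [0.4355 0.1765 0.08  ]
bolt [0.4441 0.2439 0.062 ]
fit [ 0.5038 -0.0653  0.0655]
disc [0.5645 0.125  0.028 ]
h1 [ 0.4615 -0.0302  0.054 ]
h2 [ 0.4649 -0.103   0.054 ]
f1 [0.5345 0.0022 0.008 ]
f2 [ 0.5194 -0.1423  0.008 ]
f3 [ 0.4261 -0.1358  0.008 ]
f4 [0.4338 0.0198 0.008 ]
box [ 0.5685 -0.1296  0.03  ]
box2 [0.5754 0.0742 0.03  ]
tb [0.6816 0.0923 0.1   ]
tb2 [ 0.6604 -0.1946  0.1   ]
union [ 0.5233 -0.0664  0.048 ]
[[329.5, 0.0, 258.2], [0.0, 329.5, 186.1], [0.0, 0.0, 1.0]] [ 0.0768 -0.0012 -0.1718] [[0.001, -0.962, -0.273], [1.0, 0.0, 0.001], [-0.001, -0.273, 0.962]]
```

```bash
python3 - <<'E'
from h import *
arm.move_to([0.44,0.17,0.21],down(-7))
print(arm.current_t()); c=arm.get_calibration("wrist"); im=arm.snapshot("wrist"); np.save("w1.npy",c,allow_pickle=True)
cv2.imwrite("w1.png",im[:,:,::-1])
cv2.imwrite("pics/w1.png",cv2.resize(im[:,:,::-1],(800,600),interpolation=cv2.INTER_CUBIC))
for p in([.4355,.1765,.08],[.4441,.2439,.062]): print(w2px(c,p)*1.5625)
E
```

```text
1.7
[394.40356039 267.25604511]
[395.15951088 149.90558652]
```

View pics/w1.png

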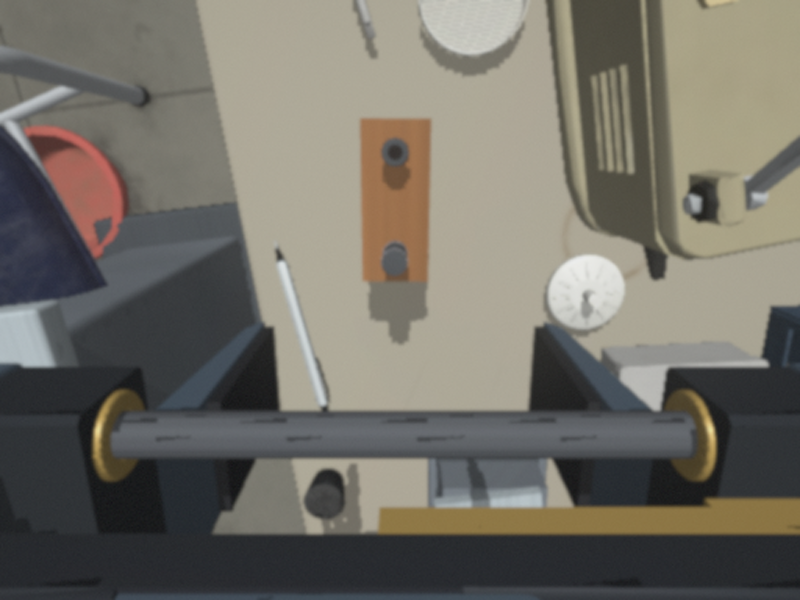

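The wrist view shows the stand with its corners at about (361,118), (431,118), (428,282) and (361,282). The bolt head is at (395,152) and the drift at about (395,260). I enlarge the drift area.

```bash
python3 - <<'E'
from h import *
im=cv2.imread("w1.png")[65:195,215:295]
cv2.imwrite("pics/w1c.png",cv2.resize(im,None,fx=4.5,fy=4.5,interpolation=cv2.INTER_CUBIC))
c=np.load("w1.npy",allow_pickle=True).item()
P=[px2w(c,u/1.5625,v/1.5625,.046)[:2] for u,v in((361,118),(431,118),(428,282),(361,282))]
print(np.round(P,4),np.mean(P,0),c["cam_to_world"][:3,3])
E
```

```text
[[0.4252 0.2652]
 [0.4682 0.26  ]
 [0.4552 0.1558]
 [0.4103 0.1612]] [0.43972106 0.21057808] [0.44941012 0.24612421 0.38186397]
```

View pics/w1c.png

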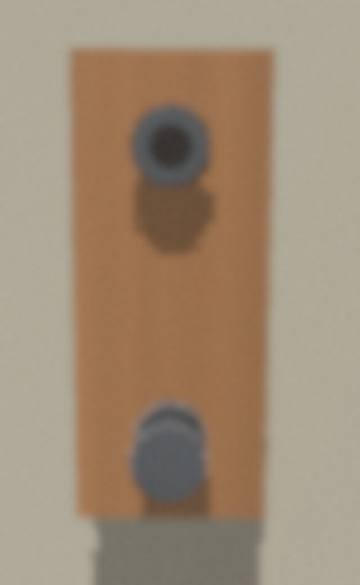

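Measured in the crop, the bolt head centre is at (170.5,145.5) and the drift's top disc at (169,465). I pick the drift, then look at the pump.

```bash
python3 - <<'E'
from h import *
c=np.load("w1.npy",allow_pickle=True).item()
f=lambda u,v,z:px2w(c,(u+.5)/4.5+215-.5,(v+.5)/4.5+65-.5,z)
D,B=f(169,465,.080),f(170.5,145.5,.062)
yaw=np.degrees(np.arctan2(*(B-D)[1::-1]))-90
print(D,B,np.hypot(*(B-D)[:2]),yaw)
yaw=-7.5; np.savez("st.npz",D=D,B=B,yaw=yaw)
R=down(yaw)
arm.move_to([D[0],D[1],.12],R); arm.grip(.05)
arm.move_l([D[0],D[1],.050],feed=.1); print(arm.current_force()); arm.grip(0)
print(arm.current_width(),arm.current_grasp_force(),arm.current_force())
arm.move_l([D[0],D[1],.16],feed=.12); print(arm.current_width(),arm.current_force(),arm.current_t())
arm.move_to([.48,-.125,.155],R)
c=arm.get_calibration("wrist"); im=arm.snapshot("wrist"); np.save("w2.npy",c,allow_pickle=True); print(arm.current_t(),arm.current_ee_pos())
cv2.imwrite("w2.png",im[:,:,::-1])
cv2.imwrite("pics/w2.png",cv2.resize(im[:,:,::-1],(800,600),interpolation=cv2.INTER_CUBIC))
E
```

```text
[0.43563681 0.17948703 0.08      ] [0.44361319 0.24304369 0.062     ] 0.06405522978937367 -7.153235150085678
[-0.70080051  0.09848789 -0.47329908]
0.014099248592904089 30.000217258930206 [-0.61244483 -0.19705374  2.55905459]
0.01446385516871002 [-0.60033326  0.50291345 -1.73102166] 5.5333
6.7583 [ 0.48001628 -0.1238172   0.1548961 ]
```

View pics/w2.png

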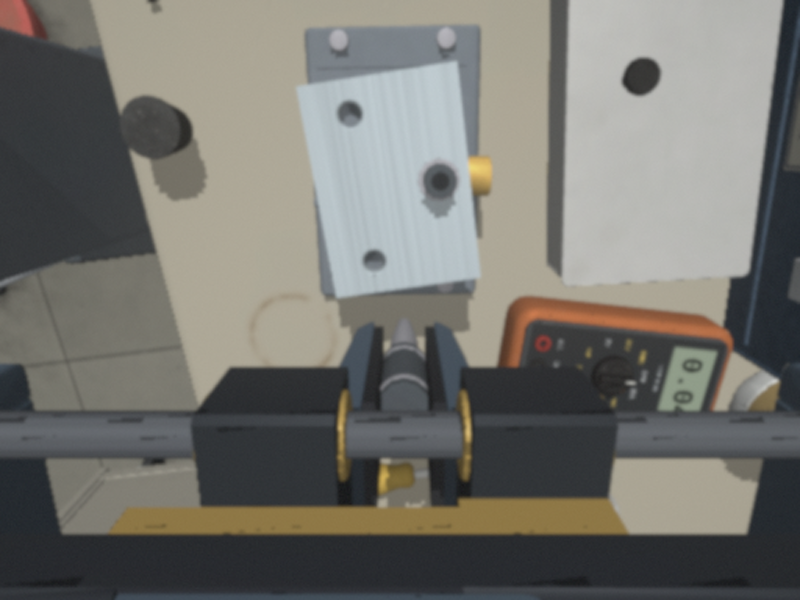

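The picture shows the drift held with its tip at about (404,325), and the pump with the fitted bolt at (440,180). The cover holes are at (350,113) and (374,260), and the foot plate's corners are at about (306,30), (479,25), (473,292) and (322,295). I enlarge the pump.

```bash
python3 - <<'E'
import cv2
im=cv2.imread("w2.png")[10:200,185:320]
cv2.imwrite("pics/w2c.png",cv2.resize(im,None,fx=3.1,fy=3.1,interpolation=cv2.INTER_CUBIC))
E
```

```text
(no output)
```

View pics/w2c.png

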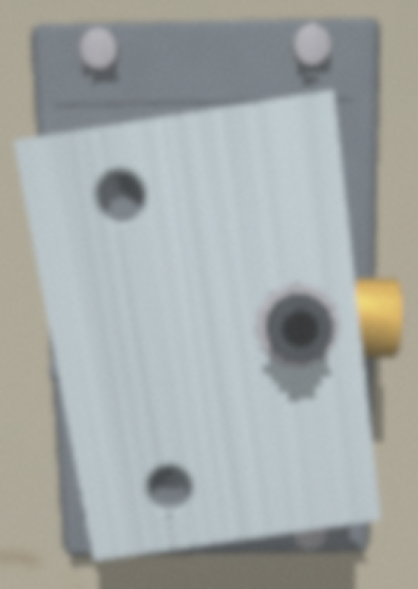

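```bash
python3 - <<'E'
from h import *
c=np.load("w2.npy",allow_pickle=True).item()
f=lambda u,v,z:px2w(c,(u+.5)/3.1+185-.5,(v+.5)/3.1+10-.5,z)
TL,TR,BL,BR=[f(*q,.008) for q in((33,25),(379,20),(63,555),(370,548))]
ang=lambda d:np.degrees(np.arctan2(d[1],d[0]))
print("top",ang(TR-TL),np.hypot(*(TR-TL)[:2]),"left",ang(TL-BL)-90,np.hypot(*(TL-BL)[:2]),"right",ang(TR-BR)-90,"bot",ang(BR-BL))
s1,s2=f(98,47,.012),f(312,43,.012); print("screws",ang(s2-s1))
F=f(299,327,.0655);A=f(121,194,.054);B=f(169,486,.054)
ca=ang(A-B)-90
print(F,A,B,"cover",ca,np.hypot(*(A-B)[:2]), "F->mid",ang(F-(A+B)/2),np.hypot(*(F-(A+B)/2)[:2]))
# cover edges
E=[f(*q,.054) for q in((15,141),(332,90),(380,519),(95,560))]
print("cover edges",ang(E[1]-E[0]),ang(E[2]-E[3]),ang(E[0]-E[3])-90,ang(E[1]-E[2])-90)
Pc=np.mean([TL,TR,BL,BR],0); print("foot centre",Pc)
for yaw in(-6.5,-7.,-7.5):
    a=np.radians(yaw);R=np.array([[np.cos(a),-np.sin(a)],[np.sin(a),np.cos(a)]])
    print(yaw,"shift",R.T@(F-Pc)[:2]-[.024,0],"A",F[:2]+R@[-.04,.038],"B",F[:2]+R@[-.04,-.038], "cover rel",np.radians(ca-yaw), "coverholes A",F[:2])
print(c["cam_to_world"][:3,3])
E
```

```text
top -6.69243893330936 0.09797447747103447 left -6.8448325773309335 0.15641447505452183 right -6.205567049524959 bot -6.064362057661934
screws -6.466001570345985
[ 0.50538296 -0.06758745  0.0655    ] [ 0.46508927 -0.02986327  0.054     ] [ 0.46618041 -0.10607219  0.054     ] cover 0.8202905355947934 0.07621673402641051 F->mid 0.5481497874679488 0.039749942806826165
cover edges 1.0349816936752567 1.065122450605369 0.9590467535061293 1.0401204085224975
foot centre [ 0.48308942 -0.06180378  0.008     ]
-6.5 shift [-0.00119503 -0.00322279] A [ 0.46994181 -0.02530359] B [ 0.46133837 -0.10081505] cover rel 0.1277631720487083 coverholes A [ 0.50538296 -0.06758745]
-7.0 shift [-0.00116777 -0.00302366] A [ 0.47031215 -0.02499592] B [ 0.46105008 -0.10042943] cover rel 0.13648981830867996 coverholes A [ 0.50538296 -0.06758745]
-7.5 shift [-0.00114226 -0.0028243 ] A [ 0.47068516 -0.0246915 ] B [ 0.46076517 -0.10004131] cover rel 0.14521646456865162 coverholes A [ 0.50538296 -0.06758745]
[ 0.49010862 -0.04878674  0.32666335]
```

The pump's yaw is about -6.5° and the cover is swung by about 0.128 rad. Cover hole a is at (0.465,-0.030), and the casting hole is 6.7 mm from it at (0.470,-0.025). I'll use hole a and turn the gripper so that it closes along the push direction.

```bash
cat >> h.py <<'E'
def go(p,feed=.03): arm.move_l(list(p),feed=feed)
def frc(base): return np.array(arm.current_force())-base
def probe(p,z1,base,dz=.001,fmax=6,feed=.03):
    """step down from p to z1, stop on contact; returns last pose, force"""
    p=np.array(p,float)
    while p[2]>z1+1e-6:
        p[2]=max(z1,p[2]-dz); go(p,feed); f=frc(base)
        if np.linalg.norm(f)>fmax: return p,f,True
    return p,frc(base),False
E
python3 - <<'E'
from h import *
A0=np.array([.4651,-.0299]);A1=np.array([.4699,-.0253])
R=down(43.5)
t0=arm.current_t()
arm.move_to([*A0,.14],R); print(arm.current_t()-t0)
go([*A0,.110],.08); arm.sleep(.3); base=np.array(arm.current_force()); print(arm.current_t(),arm.current_ee_pos(),base)
t0=arm.current_t()
p,f,hit=probe([*A0,.104],.0915,base); print(p[2]-.044,f.round(2),hit,arm.current_ee_pos(),arm.current_t()-t0)
np.save("base.npy",base)
E
```

```text
0.7333999999999996
8.3167 [ 0.46531144 -0.02994347  0.11033268] [-0.49944672  0.56310429 -0.64565224]
0.0475 [ 0.36 -0.7  -0.28] False [ 0.46509472 -0.0299027   0.09148861] 3.3832999999999984
```

```bash
python3 - <<'E'
from h import *
base=np.load("base.npy")
A0=np.array([.4651,-.0299]);A1=np.array([.4699,-.0253]);d=A1-A0;L=np.hypot(*d);u=d/L;n=np.array([-u[1],u[0]])
s=0;t0=arm.current_t()
while s<L-1e-6:
    s=min(L,s+.0007); go([*(A0+u*s),.0915],.02); f=frc(base)
    print(round(s*1e3,1),"fu %.1f fn %.1f fz %.1f"%(f[:2]@u,f[:2]@n,f[2]))
    if np.linalg.norm(f)>18: print("stop");break
print(arm.current_ee_pos(),arm.current_t()-t0,arm.current_torque(),arm.current_width())
E
```

```text
0.7 fu -0.7 fn -1.5 fz 0.1
1.4 fu 0.0 fn -0.2 fz -0.3
2.1 fu -1.1 fn -0.6 fz -0.7
2.8 fu -0.2 fn -1.1 fz 0.3
3.5 fu -2.7 fn -0.5 fz 0.3
4.2 fu -5.4 fn -1.2 fz 1.4
4.9 fu -6.7 fn -1.8 fz 0.9
5.6 fu -7.3 fn -1.0 fz 0.7
6.3 fu -7.4 fn -1.1 fz 1.2
6.6 fu -6.8 fn -1.8 fz 1.1
[ 0.46935851 -0.02552909  0.09140565] 2.5 [-1.28493418  1.00916636  0.02984231] 0.014298509518096575
```

```bash
cat > ins.py <<'E'
from h import *
def insert(p,z1,base,u,dz=.001,fz_stop=14,cov=7.,k=3e-5,feed=.03):
    """descend yielding to side force beyond the cover's drag; stop on fz"""
    p=np.array(p,float);n=np.array([-u[1],u[0]])
    while p[2]>z1+1e-6:
        p[2]=max(z1,p[2]-dz); go(p,feed); f=frc(base); fu,fn=f[:2]@u,f[:2]@n
        print("z %.1f fu %.1f fn %.1f fz %.1f act %s"%(p[2]*1e3,fu,fn,f[2],(arm.current_ee_pos()*1e3).round(2)))
        if f[2]>fz_stop or np.hypot(fu,fn)>22: print("stop"); break
        e=fu+cov if fu<-cov else max(fu,0.)
        p[:2]+=np.clip(k*e,-3e-4,3e-4)*u+np.clip(k*(fn if abs(fn)>2 else 0),-3e-4,3e-4)*n
    np.save("p.npy",p); print("t",arm.current_t()); return p
E
python3 - <<'E'
from ins import *
base=np.load("base.npy");d=np.array([.0048,.0046]);u=d/np.hypot(*d)
insert([.4699,-.0253,.0915],.0760,base,u,fz_stop=10)
E
```

```text
z 90.5 fu -6.7 fn -2.1 fz 1.6 act [469.42 -25.55  90.44]
z 89.5 fu -6.8 fn -1.8 fz 2.7 act [469.47 -25.59  89.45]
z 88.5 fu -7.3 fn -1.8 fz 2.1 act [469.48 -25.6   88.47]
z 87.5 fu -8.1 fn -2.7 fz 2.4 act [469.48 -25.62  87.45]
z 86.5 fu -6.6 fn -1.2 fz 3.0 act [469.54 -25.69  86.47]
z 85.5 fu -7.2 fn -1.7 fz 2.8 act [469.52 -25.66  85.47]
z 84.5 fu -7.6 fn -2.2 fz 2.6 act [469.52 -25.69  84.49]
z 83.5 fu -7.3 fn -1.7 fz 3.1 act [469.58 -25.77  83.5 ]
z 82.5 fu -7.3 fn -2.3 fz 2.8 act [469.56 -25.76  82.48]
z 81.5 fu -6.8 fn -0.8 fz 2.3 act [469.59 -25.79  81.46]
z 80.5 fu -7.4 fn -1.7 fz 3.1 act [469.62 -25.81  80.49]
z 79.5 fu -5.7 fn -2.0 fz 3.7 act [469.62 -25.82  79.48]
z 78.5 fu -7.3 fn -2.8 fz 3.5 act [469.67 -25.85  78.49]
z 77.5 fu -6.3 fn -2.9 fz 4.0 act [469.73 -25.88  77.51]
z 76.5 fu -5.7 fn -1.9 fz 3.2 act [469.79 -25.91  76.53]
z 76.0 fu -6.3 fn -1.2 fz 4.4 act [469.82 -25.93  76.06]
t 18.2
```

```bash
python3 - <<'E'
from ins import *
base=np.load("base.npy");d=np.array([.0048,.0046]);u=d/np.hypot(*d)
p=insert(np.load("p.npy"),.0595,base,u,fz_stop=11)
E
```

```text
z 75.0 fu -5.9 fn -2.4 fz 1.9 act [469.83 -25.9   74.99]
z 74.0 fu -5.8 fn -1.5 fz 2.7 act [469.88 -25.91  73.99]
z 73.0 fu -5.3 fn -1.5 fz 3.7 act [469.97 -25.92  73.04]
z 72.0 fu -5.2 fn -0.7 fz 3.8 act [470.04 -25.88  72.04]
z 71.0 fu -5.5 fn -1.2 fz 3.1 act [470.08 -25.85  71.05]
z 70.0 fu -4.7 fn -1.0 fz 3.5 act [470.18 -25.81  70.06]
z 69.0 fu -3.7 fn -0.3 fz 4.8 act [470.26 -25.77  69.02]
z 68.0 fu -3.8 fn -0.1 fz 3.3 act [470.31 -25.76  68.01]
z 67.0 fu -2.6 fn 0.5 fz 4.0 act [470.32 -25.73  66.99]
z 66.0 fu -2.9 fn -0.8 fz 4.9 act [470.36 -25.76  66.01]
z 65.0 fu -1.9 fn -0.3 fz 3.3 act [470.37 -25.75  65.  ]
z 64.0 fu -1.7 fn 0.2 fz 3.4 act [470.37 -25.76  64.01]
z 63.0 fu -1.2 fn -0.3 fz 4.9 act [470.36 -25.74  63.01]
z 62.0 fu -1.4 fn 0.6 fz 5.3 act [470.34 -25.76  61.99]
z 61.0 fu -1.6 fn -0.4 fz 4.1 act [470.36 -25.77  61.01]
z 60.0 fu -1.0 fn 0.2 fz 5.7 act [470.35 -25.77  60.  ]
z 59.5 fu -0.7 fn 0.7 fz 6.0 act [470.37 -25.77  59.56]
t 22.45
```

```bash
python3 - <<'E'
from ins import *
base=np.load("base.npy");d=np.array([.0048,.0046]);u=d/np.hypot(*d)
p=insert(np.load("p.npy"),.0545,base,u,dz=.0003,fz_stop=15)
E
```

```text
z 59.2 fu -1.5 fn -0.5 fz 6.5 act [470.36 -25.76  59.28]
z 58.9 fu -1.2 fn 2.0 fz 7.7 act [470.37 -25.77  58.98]
z 58.6 fu -1.3 fn 0.7 fz 7.4 act [470.37 -25.77  58.69]
z 58.3 fu -1.5 fn 1.9 fz 6.3 act [470.4  -25.77  58.39]
z 58.0 fu -1.6 fn 1.5 fz 8.0 act [470.37 -25.76  58.08]
z 57.7 fu -0.7 fn 1.8 fz 10.6 act [470.39 -25.76  57.9 ]
z 57.4 fu -2.5 fn 2.7 fz 13.9 act [470.42 -25.76  57.74]
z 57.1 fu -2.4 fn 2.4 fz 18.6 act [470.43 -25.74  57.59]
stop
t 24.45
```

```bash
python3 - <<'E'
from ins import *
p=np.load("p.npy");s=np.load("st.npz");B=s["B"]
go([p[0],p[1],.0578],.02); arm.grip(.05); print(arm.current_force(),arm.current_ee_pos())
go([p[0],p[1],.13],.12); im=arm.snapshot("wrist"); cv2.imwrite("w3.png",im[:,:,::-1])
arm.move_to([B[0],B[1],.12],down(-7.5)); 
arm.move_l([B[0],B[1],.050],feed=.08); print(arm.current_force()); arm.grip(0)
print(arm.current_width(),arm.current_grasp_force(),arm.current_force())
arm.move_l([B[0],B[1],.14],feed=.1); print(arm.current_width(),arm.current_force(),arm.current_t())
H=np.array([.46175,-.10128])
arm.move_to([H[0],H[1],.13],down(-7.5)); arm.sleep(.2)
c=arm.get_calibration("wrist"); im2=arm.snapshot("wrist"); np.save("w4.npy",c,allow_pickle=True); cv2.imwrite("w4.png",im2[:,:,::-1])
base=np.array(arm.current_force()); np.save("base2.npy",base); print(base,arm.current_ee_pos(),arm.current_t(),w2px(c,[H[0],H[1],.13-.034]),w2px(c,[H[0],H[1],.054]))
cv2.imwrite("pics/w34.png",np.hstack([cv2.resize(i[60:330,150:360,::-1],None,fx=1.9,fy=1.9,interpolation=cv2.INTER_CUBIC) for i in(im,im2)]))
E
```

```text
[ 0.07977946  0.02588268 -0.4707121 ] [ 0.47017388 -0.02573055  0.05779947]
[ 0.09460131 -0.55891147  0.08650297]
0.01487077237920338 30.0003844499588 [-0.87922473  1.16998691  2.33881244]
0.01476694060995177 [-0.15741204 -0.82741395 -1.1466052 ] 30.2833
[-0.66864943  0.24170251 -0.46468031] [ 0.46192107 -0.10060766  0.13001074] 31.8333 [257.72006641 212.90933877] [257.80939757 194.18566739]
```

View pics/w34.png

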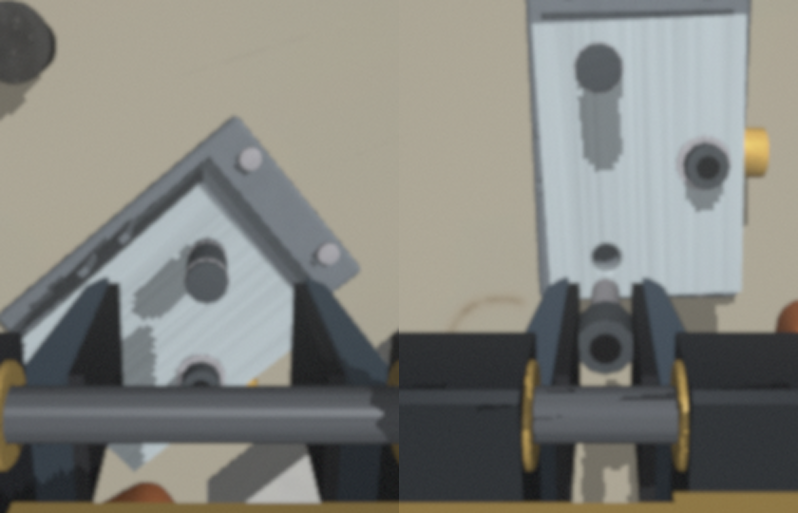

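The left picture shows the drift upright in hole a with the cover in line. In the right one the bolt is held upright with its shank end at (604,288). Hole b is at (606,256), within 1 mm of my prediction of (604,255). I lower the bolt by feel.

```bash
python3 - <<'E'
from ins import *
base=np.load("base2.npy");H=np.array([.4619,-.1013])
go([*H,.092],.06)
p=insert([*H,.092],.0605,base,np.array([1.,0]),dz=.0015,fz_stop=7,cov=2.)
E
```

```text
z 90.5 fu 0.4 fn -0.9 fz -0.5 act [ 462.   -101.32   90.67]
z 89.0 fu 0.6 fn -0.7 fz 1.0 act [ 461.89 -101.29   88.98]
z 87.5 fu 1.5 fn -0.1 fz 0.0 act [ 461.87 -101.28   87.41]
z 86.0 fu 1.2 fn 0.4 fz 0.3 act [ 461.91 -101.27   85.9 ]
z 84.5 fu 0.2 fn -1.1 fz 0.5 act [ 461.99 -101.28   84.42]
z 83.0 fu 0.1 fn -0.0 fz 0.6 act [ 461.96 -101.28   82.91]
z 81.5 fu 0.4 fn -0.7 fz -1.1 act [ 461.97 -101.27   81.41]
z 80.0 fu 1.4 fn -0.1 fz 0.3 act [ 461.97 -101.28   79.9 ]
z 78.5 fu 0.6 fn 0.6 fz -0.2 act [ 462.   -101.28   78.41]
z 77.0 fu 2.0 fn -0.1 fz -0.1 act [ 462.02 -101.27   76.9 ]
z 75.5 fu 0.6 fn -0.6 fz -0.2 act [ 462.1  -101.27   75.42]
z 74.0 fu 1.0 fn 0.4 fz -0.5 act [ 462.1  -101.27   73.91]
z 72.5 fu 0.5 fn -0.4 fz 0.5 act [ 462.14 -101.28   72.42]
z 71.0 fu -0.1 fn 0.2 fz 0.6 act [ 462.16 -101.28   70.91]
z 69.5 fu 0.8 fn -0.6 fz -0.2 act [ 462.15 -101.29   69.42]
z 68.0 fu 0.7 fn -0.1 fz 0.4 act [ 462.14 -101.26   67.89]
z 66.5 fu -0.6 fn 0.7 fz -0.1 act [ 462.22 -101.28   66.43]
z 65.0 fu 1.5 fn -0.4 fz -0.2 act [ 462.21 -101.28   64.93]
z 63.5 fu 0.5 fn -0.9 fz 0.4 act [ 462.27 -101.28   63.42]
z 62.0 fu 0.1 fn 0.1 fz -0.1 act [ 462.27 -101.3    61.92]
z 60.5 fu 0.7 fn -1.0 fz -0.7 act [ 462.25 -101.27   60.4 ]
t 37.8667
```

```bash
python3 - <<'E'
from ins import *
base=np.load("base2.npy")
p=insert(np.load("p.npy"),.0555,base,np.array([1.,0]),dz=.0003,fz_stop=10,cov=2.,k=0)
go([p[0],p[1],.058],.02); arm.grip(.045); print(arm.current_ee_pos())
go([p[0],p[1],.13],.12); arm.move_to([.45,-.14,.2],down(-7.5)); im=arm.snapshot("wrist"); im2=arm.snapshot("scene")
print(arm.current_t())
a=cv2.resize(im[0:250,170:370,::-1],None,fx=2,fy=2,interpolation=cv2.INTER_CUBIC);b=cv2.resize(im2[165:240,250:350,::-1],(400,500)if 0 else (400,300),interpolation=cv2.INTER_CUBIC)
cv2.imwrite("pics/fin.png",np.hstack([a,np.vstack([b,np.zeros((200,400,3),np.uint8)])]))
E
```

```text
z 60.2 fu 0.6 fn 0.4 fz -0.9 act [ 462.35 -101.3    60.21]
z 59.9 fu 0.4 fn -0.3 fz 0.2 act [ 462.35 -101.32   59.89]
z 59.6 fu 0.9 fn 0.5 fz 0.3 act [ 462.33 -101.3    59.57]
z 59.3 fu -0.1 fn 0.2 fz -0.2 act [ 462.31 -101.28   59.28]
z 59.0 fu 1.0 fn 0.6 fz 0.2 act [ 462.32 -101.29   58.99]
z 58.7 fu 0.7 fn -0.9 fz -0.5 act [ 462.34 -101.29   58.68]
z 58.4 fu 1.6 fn -0.0 fz -0.1 act [ 462.33 -101.31   58.39]
z 58.1 fu 1.7 fn 0.2 fz 1.0 act [ 462.34 -101.28   58.09]
z 57.8 fu -0.2 fn -0.2 fz 4.8 act [ 462.36 -101.32   57.9 ]
z 57.5 fu -1.9 fn -0.7 fz 9.9 act [ 462.38 -101.36   57.74]
z 57.2 fu -1.9 fn -0.6 fz 14.8 act [ 462.41 -101.4    57.6 ]
stop
t 40.6167
[ 0.46232835 -0.10129964  0.05798874]
42.7667
```

View pics/fin.png

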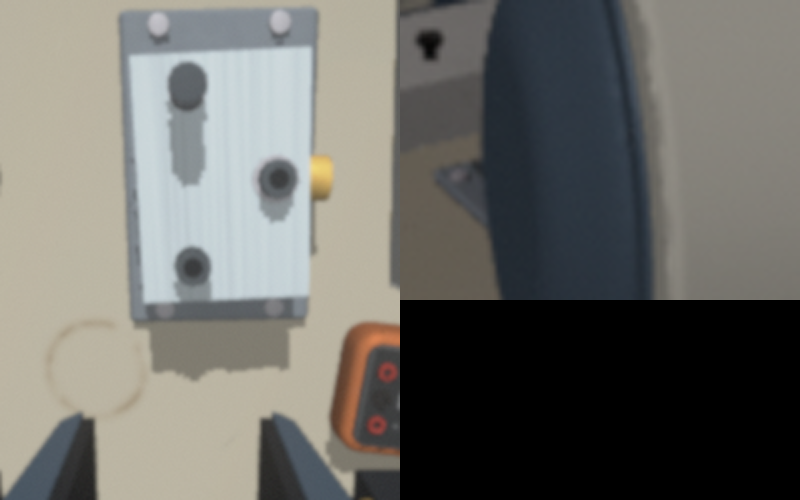

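The final view shows the cover in line, with the drift in hole a at (187,85) and the bolt head down in hole b at (192,266). The drift could have lifted slightly on release, so I press lightly on its top with closed fingers. That also measures its height.

```bash
python3 - <<'E'
from ins import *
A=[.4703,-.0258]
arm.move_to([*A,.12],down(-7.5)); arm.grip(0); go([*A,.092],.06); arm.sleep(.2); base=np.array(arm.current_force())
p=[*A,.092]; z=.092
while z>.0865:
    z-=.0005; go([*A,z],.03); f=frc(base)
    if abs(f[2])>2: print(z,f.round(1),arm.current_ee_pos()[2])
    if f[2]>12: break
go([*A,.14],.12); arm.sleep(.2); print(arm.current_t(),frc(base).round(1)); 
im=arm.snapshot("wrist"); cv2.imwrite("w5.png",im)
arm.sign_off()
E
```

```text
0.088 [0.6 0.8 2.4] 0.0880784070529604
0.0875 [-0.  -0.2 10.2] 0.08783946454497434
0.087 [-2.3  0.2 17.2] 0.08767710769646947
48.2833 [ 1.   0.1 -1. ]
the job is handed in; nothing more can be done
```

The drift pin is home in hole a with the cover in line, and the bolt went home in hole b after it. I handed the job in at 48 s; pin forces read at each step stayed under 20 N, and nothing else on the desk was deliberately touched.

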